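# Lock the coffee tamper into its travel holder

## Task

Stow the coffee tamper for transport: pull the orange grip of the holder's forked slide back until it is fully open at its stop, set the tamper down gently and upright in the round pocket, then push the grip fully home to its other stop so that the fork locks over the tamper's foot. Leave the milk pitcher and the espresso cup where they stand.

Things in the scene. Friction and masses are not known exactly. Their poses are not given: they have to be found in the camera images.
- holder: Tamper holder, 108 x 250 x 39 mm, fixed to the worktop: dark base with two aluminium channel rails along its own y axis, their tops 39 mm above the worktop. Origin: on its underside, under its middle line; z up, x across. The pocket is toward its -y end, 85 mm from the origin; the slide opens toward its +y end.
- pocket (a point): Centre of the floor of the holder's round pocket: 68 mm across, 12 mm deep, cork-lined (rim 18 mm, floor 6 mm above the worktop), at own (0, -85, 6) mm of the holder; axes as the holder's. The tamper's 58 mm foot fits it with 5 mm to spare all round.
- lock (a joint): Forked steel locking slide, m: 0 = fully open stop (grip level with the blue dots), 0.075 = fully home stop (green dots, fork over the pocket). Positive is toward the pocket, holder -y. Starts part-way, over the pocket. Stays where left; about 3 N moves it. Plate 88 mm wide, 29.5 to 35.5 mm above the worktop; prongs leave a 52 mm slot for the handle and pass 2.5 mm over a seated foot.
- lock_grip (a point): Point inside the slide's orange upright grip, 62.5 mm above the worktop. The grip is 34 mm across (holder x), 22 mm along the rails (holder y), its top 82.5 mm above the worktop, on a black foot of 44 x 34 mm that ends at 41 mm. It moves with the slide: at holder y = 68 mm when open, -7 mm when home. Axes as the holder's.
- tamper: Coffee tamper, 83 mm high, about 0.36 kg, standing upright: round metal foot of 58 mm diameter and 21 mm height, brown wooden round handle above it, at most 40 mm across. Origin: centre of the underside; z up. Grasp the handle from above, about 60 to 70 mm over the underside.
- toaster_oven: Toaster oven, an obstacle that does not move, 273 x 320 x 222 mm, behind the right half of the worktop where the tamper, pitcher and cup stand. Origin: underside, near its middle; its body reaches 160 mm to either side (y) and its knobs and door front 131 mm toward the robot (-x). Carry things round it, high or close to the robot.
- small_pitcher: Small steel milk pitcher, 67 x 60 x 76 mm, a bystander. Origin: centre of the underside.
- espresso_cup: Cream espresso cup with a blue inside and a handle, 58 x 87 x 55 mm, a bystander. Origin: underside, centre of its outline.
Mind the look-alikes: they are no part of the job. What is shaped like the tamper but green or turquoise is not meant.

How it is judged:
By the outcome, as a careful person would: the job done as asked, in the order asked, and still so for the second after the job is handed in, with the robot touching nothing.
It also fails if it takes over 64 s, if anything falls off the work surface, if the arm or the gripper's body presses on something with over 40 N, if the wrist force passes 120 N, or if a joint passes its speed limit or range.

## Robot

A 6-joint arm with a two-finger parallel gripper is mounted at the origin on a cart in front of the work surface, level with it; the furniture and walls round the work are solid. World frame = base frame: x ahead of the robot, y to its left, z up, the work surface at z = 0. Lengths are in m, angles in rad, forces in N, time in s.
With the tool pointing down it reaches from about 0.425 to 0.95 m from the base axis. Payload 3.5 kg.
Tool frame: the origin (TCP) lies at the very end of the fingers, on their centre line; the grasp point (between the pads) lies 19 mm behind it; z points along the fingers, y is the direction in which the jaws open and shut (so a half turn about z gives the same grasp; the last joint's range is limited). The gripper opens to 85 mm and grips with 20 to 120 N. Pads are 22 mm wide; open, the fingers measure 114 mm over their backs; the gripper's body (76 mm by 85 mm) begins 54 mm behind the grasp point. The pads swing forward as they close: fully open they stand 13 mm farther back than shut.
Start: joints at [-1.297, 0.286, 1.577, -0, 1.279, -0.15], TCP at [0.278, -0.615, 0.231] pointing down, gripper open.
Joint ranges: [-2.77, 2.77], [-0.9, 2.22], [0.21, 2.48], [-1.53, 4.67], [0.24, 2.81], [-2.84, 2.84]. Speed limits (rad/s): [2.79, 2.79, 3.14, 3.14, 3.14, 3.14].

## Interface

Orientations are given as a unit quaternion [x, y, z, w].
In Python, from plant import ctrl, imaging gives the robot as it stands.
- The arm moves only by the shell command python3 -m creep 'ROWS' [OPENING] [FORCE]. ROWS is JSON, one flat list of numbers, 4 for each row, row after row: the shift along the tool's x, y, z in units of 25 mm (1.0 is 25 mm), then the turn about the tool's z in units of 5 degrees (1.0 is 5 degrees). A call has 1 to 20 rows; each row is the pose to reach, as a shift and turn from the pose commanded when the call began, along the tool's axes at that moment; what a row does not reach only later rows make up. A row lasts 1/12 s, in which the tool goes at most 41.7 mm and 7.16 degrees, less where a joint would pass 70% of its speed; a pose out of reach is approached as far as the arm can. A call with a gripper value outside its range is refused whole. OPENING is the closure in counts, from 0 (fully open) to 255 (shut), set as the call begins (- or left out, the last holds). The fingers move at their own pace and stop on an object; FORCE is the grip in N (left out, the last holds). Time passes only in rows, so rows that repeat a pose let the fingers close. It gives the time, the measured TCP pose, the force and the opening at its end, in the units of the state.
- ctrl.get_state(): the state, without advancing time (a new reading comes with each control period).
- imaging.read_camera(name): name is "side" or "top"; returns the picture (420x560x3 uint8, red, green, blue); there is no depth.
- imaging.camera_info(name): a dict with "intrinsics" (3x3 intrinsics, pixels), "origin" and "attitude" of the camera in the world. Camera axes: x right, y down, z forward; pixel columns grow to the right and rows downward; lengths in m; the calibration is good to about 2 mm. A picture is of the moment at which its call begins. camera_info takes no time and is no camera call.
- ctrl.sign_off(): hands the job in, once; it reports no verdict.
Trained networks look in the newest picture that a camera, given by its name, has taken for a name from the list of things; names that differ only in an ending like _2 or _b are one class to them, and where a whole thing is asked for, a point or a joint stands for the part that bears it (a point fixed in the world has none). Each returns a list of dicts, best first, with "p" (0 to 1); they miss things now and then, are a little off and sometimes report something else, mostly with a low value. They report only what shows in the picture. A call takes as long as a camera call. They do not tell look-alikes from the thing itself.
- imaging.silhouettes(camera, name): "mask" (420x560 bool, what is visible of it) and "uv" ([column, row] in pixels, amid what is visible of it).
The state is a dict: "time": time; "qpos": joint angles; "dq": joint speeds; "joint_efforts": joint torques, N m; "eef_pos": TCP position; "tcp_rot": TCP orientation; "contact_force": force on the tool from outside, world axes, zero at the start; "wrist_torque": the same for the moment, N m; "opening": opening from 0.0 (shut) to 1.0 (fully open).
Only numpy, scipy, OpenCV 4.12 (cv2) and the standard library are available. Lean on these libraries where they do the work, as an engineer would, in place of code of your own. Each camera call takes 0.05 s, during which the arm holds its last target.

## Working session

There is one attempt and no reset: what is moved stays moved. The work goes in short steps, Python scripts to look and compute and a shell command to move; the robot and the scene stay as the last step left them, time stands still between calls to the robot, and variables do not carry over. Pictures are saved under pics/ and viewed, and the job is handed in when it is done.

```bash
ls; mkdir -p pics; python3 - <<'E'
from plant import ctrl, imaging
import cv2
print(ctrl.get_state())
for n in("side","top"):
    i=imaging.read_camera(n); cv2.imwrite(f"pics/{n}0.png",i[:,:,::-1]); print(imaging.camera_info(n))
    for t in("holder","lock_grip","tamper","toaster_oven","small_pitcher","espresso_cup"):
        print(n,t,[(round(d["p"],2),d["uv"],int(d["mask"].sum())) for d in imaging.silhouettes(n,t)])
E
```

```text
pics
{'time': 0.0, 'qpos': array([-1.29704580e+00,  2.87194085e-01,  1.57819105e+00, -1.32771772e-05,
        1.27857521e+00, -1.50039913e-01]), 'dq': array([-0.00021197,  0.00054129,  0.00095054, -0.00014446, -0.00102927,
        0.00105796]), 'joint_efforts': array([ 3.32751979e-04, -4.05976439e+01, -2.92625356e+01, -1.67315570e-04,
        5.83896472e-03, -6.46702190e-06]), 'eef_pos': array([ 0.2773922 , -0.61464724,  0.22992061]), 'tcp_rot': array([ 9.77632992e-01,  2.10314838e-01, -7.95230144e-05, -1.18118608e-03]), 'contact_force': array([0.09481438, 0.14034879, 0.01471258]), 'wrist_torque': array([ 0.0439163 ,  0.0151905 , -0.01796005]), 'opening': 0.9995695581680055}
{'intrinsics': array([[543.09765629,   0.        , 274.30041804],
       [  0.        , 543.09765629, 223.31263907],
       [  0.        ,   0.        ,   1.        ]]), 'origin': array([ 0.43829444, -1.65141648,  0.75517195]), 'attitude': array([ 0.83751496, -0.03705305,  0.02677973, -0.54449849])}
side holder [(0.95, [256.8, 209.2], 1225)]
side lock_grip [(0.87, [253.9, 207.5], 383)]
side tamper [(0.93, [234.6, 280.6], 409), (0.93, [258.6, 295.1], 497), (0.64, [220.5, 301.7], 471)]
side toaster_oven []
side small_pitcher [(0.65, [228.3, 257.6], 300)]
side espresso_cup [(0.9, [241.1, 234.8], 327)]
{'intrinsics': array([[515.56415414,   0.        , 276.85353428],
       [  0.        , 515.56415414, 207.65134708],
       [  0.        ,   0.        ,   1.        ]]), 'origin': array([-0.30460361,  0.10897183,  1.23746982]), 'attitude': array([-0.56493083,  0.75861085, -0.25499855,  0.20084443])}
top holder [(0.73, [195.0, 248.5], 3082)]
top lock_grip [(0.59, [201.5, 246.0], 888), (0.53, [194.0, 251.0], 3073)]
top tamper [(0.87, [414.4, 233.6], 352), (0.74, [374.2, 235.5], 193), (0.51, [395.3, 218.3], 55)]
top toaster_oven []
top small_pitcher [(0.73, [333.3, 247.9], 143), (0.32, [201.8, 246.0], 916)]
top espresso_cup [(0.44, [334.0, 245.7], 144)]
```

View pics/side0.png

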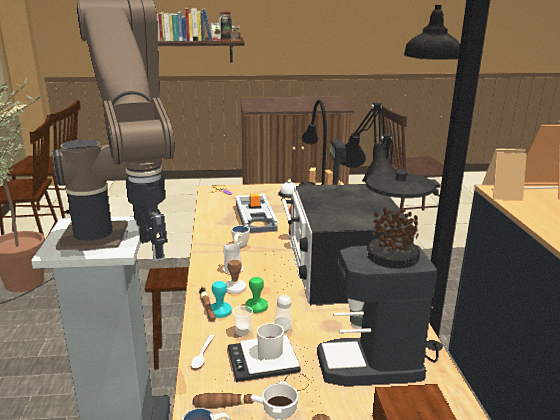

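View pics/top0.png

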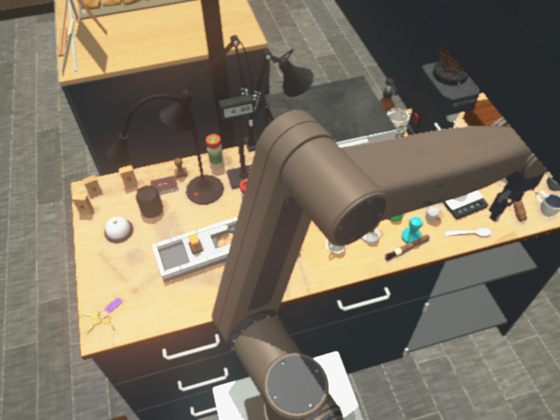

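```bash
python3 - <<'E'
import cv2
a=cv2.imread("pics/side0.png")[170:330,180:330]; cv2.imwrite("pics/side0z.png",cv2.resize(a,None,fx=3.7,fy=3.7,interpolation=cv2.INTER_CUBIC)[:600])
a=cv2.imread("pics/top0.png")[180:320,140:440]; cv2.imwrite("pics/top0z.png",cv2.resize(a,None,fx=2.66,fy=2.66,interpolation=cv2.INTER_CUBIC))
E
```

```text
(no output)
```

View pics/side0z.png

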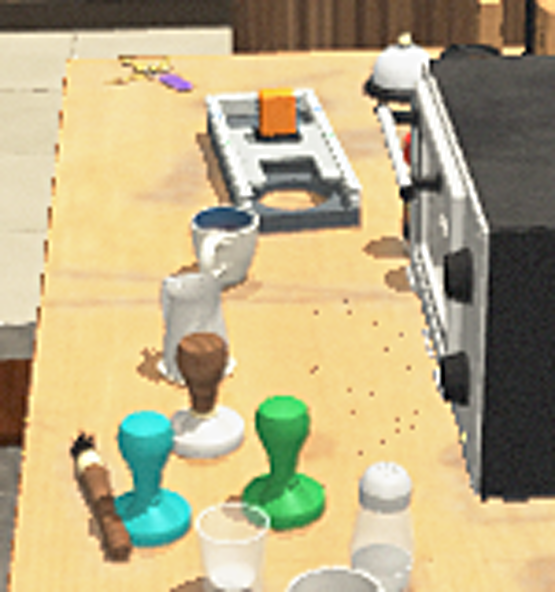

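View pics/top0z.png

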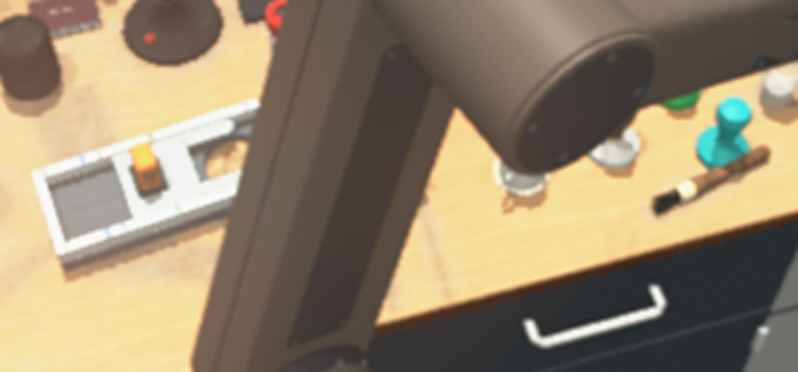

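The brown tamper stands at side pixel (235,281). The cyan and green ones are look-alikes. The holder shows at top (195,248), with blue and green dots on its rails. I'll zoom in on the dots next.

```bash
python3 - <<'E'
import cv2
a=cv2.imread("pics/side0.png")[185:240,225:285]; cv2.imwrite("pics/side0h.png",cv2.resize(a,None,fx=10,fy=10,interpolation=cv2.INTER_CUBIC))
a=cv2.imread("pics/top0.png")[215:285,148:243]; cv2.imwrite("pics/top0h.png",cv2.resize(a,None,fx=8,fy=8,interpolation=cv2.INTER_CUBIC))
E
```

```text
(no output)
```

View pics/side0h.png

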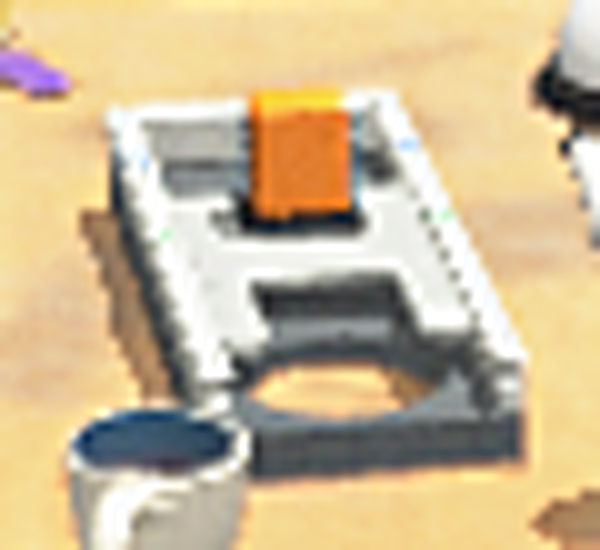

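View pics/top0h.png

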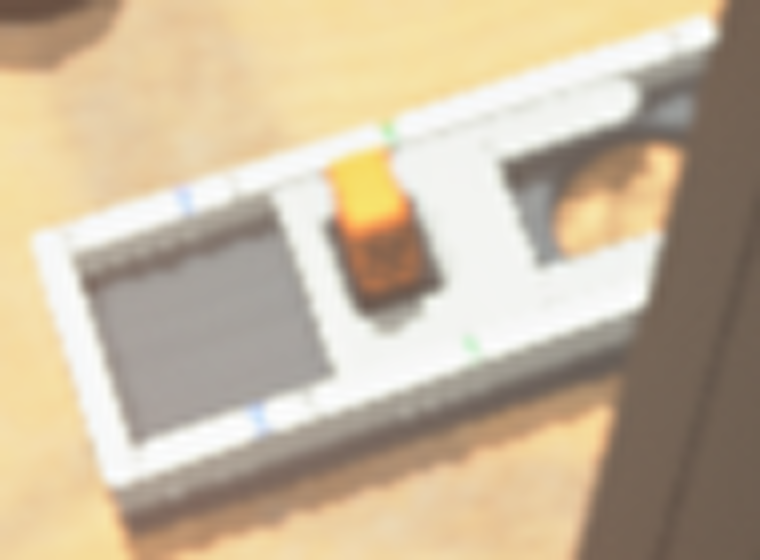

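```bash
cat > h.py <<'E'
import numpy as np, cv2
from scipy.spatial.transform import Rotation as R
from scipy.optimize import least_squares, minimize
from plant import ctrl, imaging
CI={n:imaging.camera_info(n) for n in("side","top")}
def proj(n,P):
    c=CI[n]; p=(np.atleast_2d(P)-c["origin"])@R.from_quat(c["attitude"]).as_matrix()
    q=p@c["intrinsics"].T; return q[:,:2]/q[:,2:]
def ray(n,uv,z):
    c=CI[n]; d=R.from_quat(c["attitude"]).as_matrix()@np.linalg.solve(c["intrinsics"],[uv[0],uv[1],1]); o=c["origin"]
    return o+d*(z-o[2])/d[2]
def hw(h,p):
    c,s=np.cos(h[2]),np.sin(h[2]); p=np.atleast_2d(p)
    return np.c_[h[0]+c*p[:,0]-s*p[:,1],h[1]+s*p[:,0]+c*p[:,1],p[:,2]]
E
python3 - <<'E'
from h import *
D={"top":[(171,239.75,1,68),(180.5,267.25,-1,68),(196.5,231.5,1,-7),(206.9,257.9,-1,-7)],
"side":[(239.5,201.2,-1,68),(265.7,199.5,1,68),(241.5,208.5,-1,-7),(269.5,206.5,1,-7)]}
for use in(["top"],["side"],["top","side"]):
    def f(v):
        r=[]
        for n in use:
            P=hw(v,[(s*v[3],y/1e3,.039) for _,_,s,y in D[n]])
            r.append(proj(n,P)-np.array([d[:2] for d in D[n]]))
        return np.concatenate(r).ravel()
    s=least_squares(f,[.62,.3,0,.049]); print(use,s.x.round(4),np.rad2deg(s.x[2]),s.cost, s.fun.round(1))
h=s.x
print("pocket",hw(h,[0,-.085,.006]))
for n in("side","top"):
    img=imaging.read_camera(n)
    print([ (d["p"],d["uv"]) for d in imaging.silhouettes(n,"lock_grip")][:1])
    hs=cv2.cvtColor(img,cv2.COLOR_RGB2HSV); m=cv2.inRange(hs,(5,160,120),(22,255,255)); 
    P=proj(n,hw(h,[0,.03,.06]))[0].astype(int); mm=np.zeros_like(m); mm[P[1]-25:P[1]+25,P[0]-25:P[0]+25]=m[P[1]-25:P[1]+25,P[0]-25:P[0]+25]
    ys,xs=np.nonzero(mm); print(n,len(xs),xs.min(),xs.max(),ys.min(),ys.max())
    best=[]
    for y in np.arange(-.01,.07,.001):
        C=[(sx*.017,y+sy*.011,z) for sx in(-1,1) for sy in(-1,1) for z in(.041,.0825)]
        M=np.zeros_like(m); cv2.fillConvexPoly(M,cv2.convexHull(proj(n,hw(h,C)).round().astype(np.int32)),255)
        best.append(((M&mm>0).sum()/max(1,((M|mm)>0).sum()),y))
    print("grip y",sorted(best)[-4:])
def model(n,x,y,shape,s=8,box=None):
    M=np.zeros((420*4,560*4),np.uint8); t=np.linspace(0,2*np.pi,40)
    for (r0,z0),(r1,z1) in zip(shape[:-1],shape[1:]):
        pts=np.concatenate([np.c_[x+r*np.cos(t),y+r*np.sin(t),0*t+z] for r,z in((r0,z0),(r1,z1))])
        cv2.fillConvexPoly(M,cv2.convexHull(((proj(n,pts)+.5)*4).astype(np.int32)),255)
    return cv2.resize(M,(560,420),interpolation=cv2.INTER_AREA)/255
tam=[(.029,0),(.029,.012),(.022,.021),(.011,.026),(.012,.045),(.02,.062),(.02,.075),(.014,.083)]
for d in imaging.silhouettes("side","tamper"):
    mk=d["mask"].astype(float); x0=ray("side",d["uv"],.035)
    f=lambda v: np.abs(model("side",v[0],v[1],tam)-mk).sum()
    r=minimize(f,x0[:2],method="Nelder-Mead",options=dict(initial_simplex=[x0[:2],x0[:2]+[.02,0],x0[:2]+[0,.02]]))
    print("tamper",d["uv"],r.x.round(4),r.fun,mk.sum())
for n,t,z in(("side","small_pitcher",.038),("side","espresso_cup",.028)):
    for d in imaging.silhouettes(n,t): print(t,ray(n,d["uv"],z))
print(proj("top",[[.5,-.3,0]]))
E
```

```text
['top'] [0.5316 0.1111 0.1068 0.0486] 6.121249849555714 0.027373175789274607 [ 0.   0.1 -0.  -0.1  0.  -0.2 -0.   0.1]
['side'] [0.5356 0.0999 0.0855 0.0484] 4.897635384659664 0.3345314886091273 [-0.3 -0.4  0.2 -0.3  0.3  0.2 -0.2  0.4]
['top', 'side'] [0.5339 0.1102 0.1018 0.0487] 5.830960707039141 5.150736511544372 [ 0.2 -0.7  0.1 -0.9  0.2 -0.9  0.1 -0.6 -1.2 -1.3 -0.8 -1.4 -0.4 -0.8
 -0.8 -0.7]
pocket [[0.54249222 0.0256017  0.006     ]]
[(0.85, [256.8, 206.5])]
side 104 250 259 194 206
grip y [(np.float64(0.6624203821656051), np.float64(0.011999999999999981)), (np.float64(0.6624203821656051), np.float64(0.012999999999999979)), (np.float64(0.6688311688311688), np.float64(-0.01)), (np.float64(0.6797385620915033), np.float64(0.009999999999999983))]
[(0.63, [202.2, 244.6])]
top 12 191 198 241 244
grip y [(np.float64(0.06382978723404255), np.float64(0.012999999999999979)), (np.float64(0.06417112299465241), np.float64(0.010999999999999984)), (np.float64(0.06486486486486487), np.float64(0.009999999999999983)), (np.float64(0.06521739130434782), np.float64(0.007999999999999985))]
tamper [237.1, 278.6] [ 0.4512 -0.3777] 96.45882352941177 434.0
tamper [256.2, 294.1] [ 0.5034 -0.4731] 128.42745098039217 472.0
tamper [220.8, 298.9] [ 0.412  -0.4894] 83.65882352941176 547.0
small_pitcher [ 0.43432789 -0.25691749  0.038     ]
espresso_cup [ 0.47416242 -0.08557634  0.028     ]
[[340.27439021 227.20196947]]
```

```bash
cat >> h.py <<'E'
H=np.array([.533,.1107,.104])
def shift(target):
    s=ctrl.get_state(); Rm=R.from_quat(s["tcp_rot"]).as_matrix()
    d=Rm.T@(np.array(target)-s["eef_pos"])
    yaw=np.degrees(np.arctan2(Rm[1,0],Rm[0,0])); return (d/.025).round(2),yaw
def hol():  # tcp in holder frame mm
    s=ctrl.get_state(); p=s["eef_pos"]; c,q=np.cos(H[2]),np.sin(H[2]); d=p[:2]-H[:2]
    return np.round(np.array([c*d[0]+q*d[1],-q*d[0]+c*d[1],p[2]])*1e3,1)
E
python3 - <<'E'
from h import *
print("toaster front corner",ray("side",(312,302),0), ray("side",(322,285),.1), ray("side",(290,190),.22))
t=hw(H,[0,-.04,.2])[0]; print(t,shift(t), (shift(t)[1]-np.degrees(H[2])-90)/5)
E
```

```text
toaster front corner [ 0.64834189 -0.46449632  0.        ] [ 0.65572538 -0.54949539  0.1       ] [ 0.61598256 -0.22358572  0.22      ]
[0.5371525  0.07091613 0.2       ] (array([ 20.75, -20.75,   1.25]), np.float64(24.281646755161795)) -14.335422862839755
```

```bash
python3 -m creep '[20.75,-20.75,1.25,-14.3, 20.75,-20.75,1.25,-14.3, 20.75,-20.75,1.25,-14.3, 20.75,-20.75,1.25,-14.3, 20.75,-20.75,1.25,-14.3, 20.75,-20.75,1.25,-14.3, 20.75,-20.75,1.25,-14.3, 20.75,-20.75,1.25,-14.3, 20.75,-20.75,1.25,-14.3, 20.75,-20.75,1.25,-14.3, 20.75,-20.75,1.25,-14.3, 20.75,-20.75,1.25,-14.3, 20.75,-20.75,1.25,-14.3, 20.75,-20.75,1.25,-14.3, 20.75,-20.75,1.25,-14.3, 20.75,-20.75,1.25,-14.3, 20.75,-20.75,1.25,-14.3, 20.75,-20.75,1.25,-14.3, 20.75,-20.75,1.25,-14.3, 20.75,-20.75,1.25,-14.3]' 255 40
cat > look.py <<'E'
import sys
from h import *
tag=sys.argv[1]
for n in("side","top"): cv2.imwrite(f"pics/{n}{tag}.png",imaging.read_camera(n)[:,:,::-1])
s=ctrl.get_state(); print(s["time"],s["eef_pos"],s["opening"],hol())
a=cv2.imread(f"pics/side{tag}.png")[160:310,215:315]; b=cv2.imread(f"pics/top{tag}.png")[200:300,145:295]
a=cv2.resize(a,(400,600),interpolation=cv2.INTER_CUBIC);b=cv2.resize(b,(400,267),interpolation=cv2.INTER_CUBIC)
o=np.zeros((600,800,3),np.uint8); o[:,:400]=a; o[:267,400:]=b; cv2.imwrite(f"pics/z{tag}.png",o)
E
python3 look.py 1
```

```text
time: 2.72
eef_pos: [0.5372, 0.0722, 0.2]
tcp_rot: [0.669, 0.743, -0.0, -0.0]
contact_force: [-0.7, 0.1, 0.2]
opening: 0.001
2.8167 [0.53693183 0.07050803 0.20002546] 0.002904087144614112 [ -0.3 -40.4 200. ]
```

View pics/z1.png

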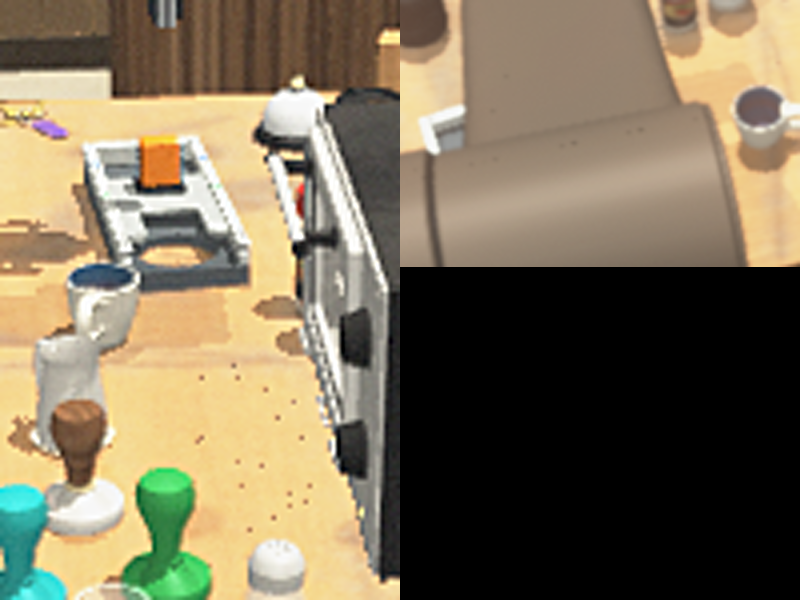

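View pics/top1.png

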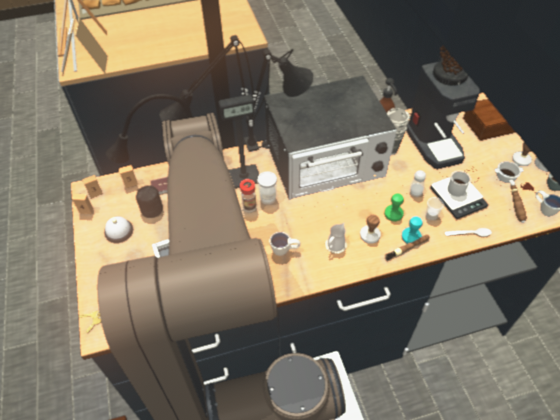

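The arm is above the holder, and the top view now shows the tamper clearly at (372,229). I'll refine its position and work out the descent.

```bash
python3 - <<'E'
from h import *
def model(n,x,y,shape):
    M=np.zeros((420*4,560*4),np.uint8); t=np.linspace(0,2*np.pi,40)
    for (r0,z0),(r1,z1) in zip(shape[:-1],shape[1:]):
        pts=np.concatenate([np.c_[x+r*np.cos(t),y+r*np.sin(t),0*t+z] for r,z in((r0,z0),(r1,z1))])
        cv2.fillConvexPoly(M,cv2.convexHull(((proj(n,pts)+.5)*4).astype(np.int32)),255)
    return cv2.resize(M,(560,420),interpolation=cv2.INTER_AREA)/255
tam=[(.029,0),(.029,.012),(.022,.021),(.011,.026),(.012,.045),(.02,.062),(.02,.075),(.014,.083)]
for n in("top","side"):
  for d in imaging.silhouettes(n,"tamper")[:4]:
    mk=d["mask"].astype(float); x0=ray(n,d["uv"],.03)[:2]
    f=lambda v: np.abs(model(n,v[0],v[1],tam)-mk).sum()
    r=minimize(f,x0,method="Nelder-Mead",options=dict(initial_simplex=[x0,x0+[.02,0],x0+[0,.02]]))
    print(n,d["p"],d["uv"],r.x.round(4),r.fun,mk.sum())
t=hw(H,[0,-.035,.055])[0]; print(shift(t))
for p in((.45,-.376),(.455,-.376)): print(proj("top",[(*p,0.083),(*p,0.0)]),proj("side",[(*p,0.083),(*p,0)]))
for t in("top","side"):
  i=cv2.imread(f"pics/{t}1.png"); u=proj(t,[(.45,-.376,.04)])[0].astype(int)
  cv2.imwrite(f"pics/t1{t}.png",cv2.resize(i[u[1]-30:u[1]+30,u[0]-30:u[0]+30],None,fx=8,fy=8,interpolation=cv2.INTER_CUBIC)); print(u-30)
E
```

```text
top 0.71 [409.2, 231.4] [ 0.412  -0.4821] 79.34117647058824 418.0
top 0.7 [369.7, 229.3] [ 0.4507 -0.3717] 29.113725490196074 441.0
top 0.65 [394.8, 209.1] [ 0.5006 -0.4681] 26.525490196078437 433.0
side 0.92 [220.5, 299.3] [ 0.4126 -0.4894] 115.5764705882353 510.0
side 0.8 [258.6, 295.1] [ 0.5029 -0.4723] 152.03529411764703 448.0
side 0.65 [235.5, 277.2] [ 0.4518 -0.3779] 83.29411764705883 448.0
(array([0.24, 0.01, 5.81]), np.float64(95.68949816446758))
[[374.66912155 217.26830249]
 [370.87526607 234.34050864]] [[233.51139109 260.55425577]
 [234.30842421 287.76672497]]
[[373.96424197 215.8966226 ]
 [370.20855085 232.99491745]] [[235.4082129  260.48092649]
 [236.16152823 287.68718171]]
[342 196]
[203 244]
```

View pics/t1top.png

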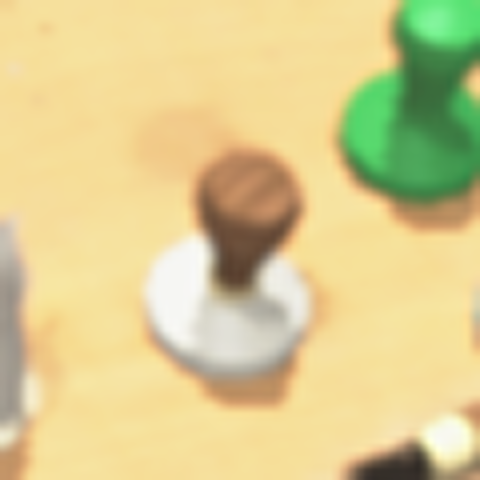

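View pics/t1side.png

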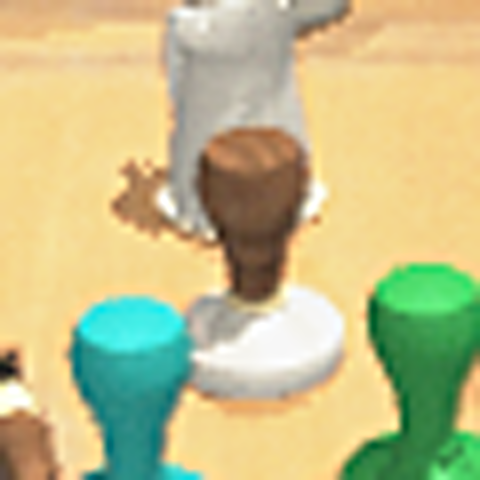

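```bash
python3 -m creep '[0.2,0,1.6,0, 0.2,0,3.2,0, 0.2,0,4.4,0, 0.2,0,5.2,0, 0.2,0,5.6,0, 0.2,0,5.8,0, 0.2,0,5.8,0]'; python3 look.py 2; python3 -c "
from h import *
for n,u in(('top',(373.3,218.9)),('side',(234.6,262.1))): print(ray(n,u,.083))"
```

```text
time: 3.5
eef_pos: [0.5365, 0.0752, 0.0548]
tcp_rot: [0.671, 0.741, -0.0, -0.0]
contact_force: [-0.3, 0.3, -0.2]
opening: 0.001
3.6 [0.5380167  0.07545172 0.0567576 ] -0.002765010590792253 [  1.3 -35.6  56.8]
[ 0.44586914 -0.370156    0.083     ]
[ 0.45264933 -0.38491913  0.083     ]
```

View pics/z2.png

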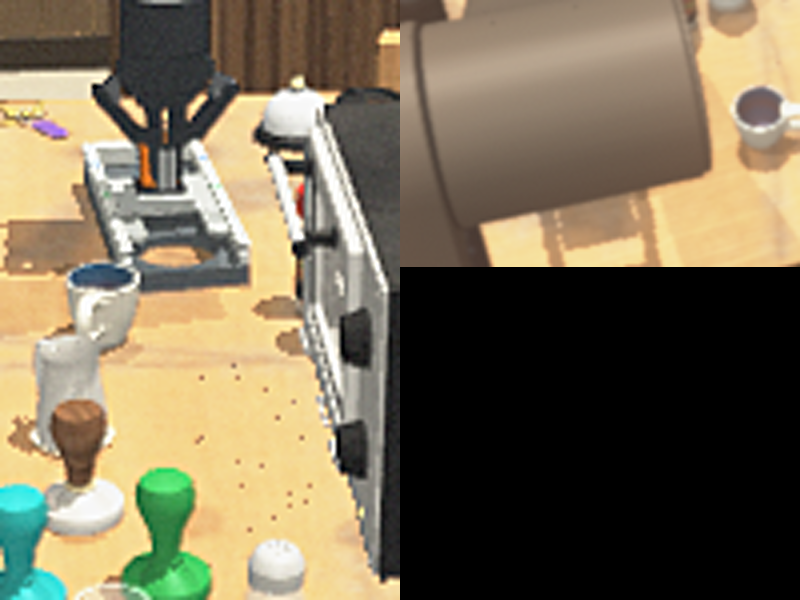

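```bash
python3 -m creep '[0.2,0,0,0, 0.4,0,0,0, 0.6,0,0,0, 0.8,0,0,0, 1.0,0,0,0, 1.2,0,0,0, 1.4,0,0,0, 1.6,0,0,0, 1.8,0,0,0, 2.0,0,0,0, 2.2,0,0,0, 2.4,0,0,0, 2.6,0,0,0, 2.7,0,0,0, 2.8,0,0,0, 2.8,0,0,0]'; python3 look.py 3
```

```text
time: 4.93
eef_pos: [0.5294, 0.1462, 0.0549]
tcp_rot: [0.671, 0.742, 0.0, -0.0]
contact_force: [0.1, 0.6, 0.3]
opening: -0.001
5.0333 [0.52875367 0.14603759 0.0544642 ] 0.0006166400857625677 [-0.6 35.6 54.5]
```

View pics/z3.png

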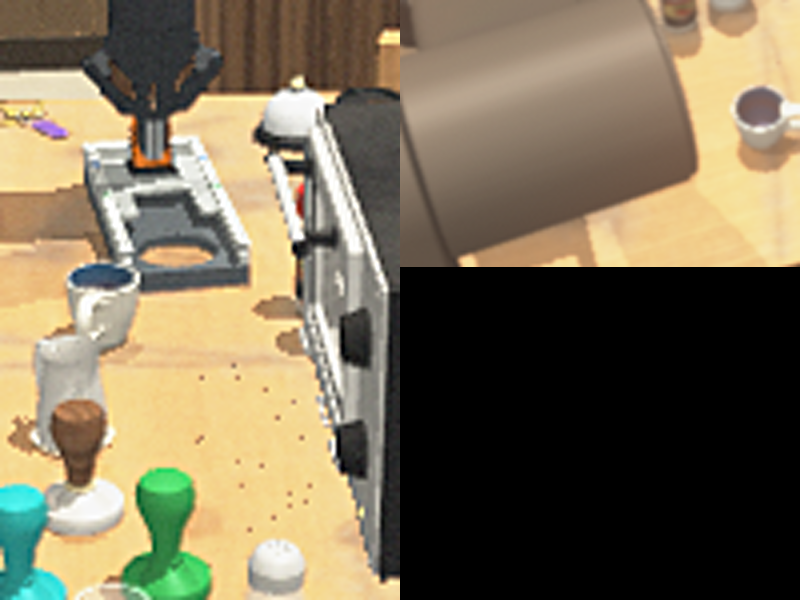

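```bash
python3 -m creep '[0.1,0,0,0, 0.2,0,0,0, 0.3,0,0,0, 0.3,0,0,0]'; python3 -m creep '[0.05,0,0,0, 0.1,0,0,0, 0.1,0,0,0]'; python3 -m creep '[0.05,0,0,0, 0.1,0,0,0, 0.1,0,0,0]';python3 -c "
from h import *
print(hol())"
```

```text
time: 5.37
eef_pos: [0.528, 0.1532, 0.0545]
tcp_rot: [0.67, 0.742, -0.001, -0.001]
contact_force: [-1.3, -0.9, -0.7]
opening: -0.001
time: 5.62
eef_pos: [0.528, 0.1556, 0.0547]
tcp_rot: [0.67, 0.742, -0.0, -0.0]
contact_force: [-1.4, -1.6, -0.5]
opening: -0.001
time: 5.87
eef_pos: [0.5281, 0.1577, 0.0549]
tcp_rot: [0.67, 0.742, -0.001, 0.0]
contact_force: [-1.3, -3.0, -1.3]
opening: -0.002
[ 0.  47.2 54.9]
```

```bash
for i in 1 2 3; do python3 -m creep '[0.05,0,0,0, 0.1,0,0,0, 0.1,0,0,0]' | grep -E "eef|force"; done
```

```text
eef_pos: [0.5281, 0.1577, 0.055]
contact_force: [-1.4, -12.5, -0.2]
eef_pos: [0.5282, 0.1578, 0.055]
contact_force: [-1.1, -20.7, 0.3]
eef_pos: [0.5281, 0.1578, 0.0551]
contact_force: [-1.2, -29.5, 1.4]
```

The slide is at its open stop: the position stays fixed while the force climbs to 29 N. Next I'll back off, lift and go to the tamper.

```bash
python3 -m creep '[-0.6,0,0,0, -1,0,0,0, -1.2,0,-1,0, -1.2,0,-2.5,0, -1.2,0,-4,0, -1.2,0,-5.5,0, -1.2,0,-6,0, -1.2,0,-6,0]' 0; python3 -c "
from h import *
print(hol()); print(shift([.450,-.374,.2]))"
```

```text
time: 7.28
eef_pos: [0.5339, 0.1366, 0.2114]
tcp_rot: [0.67, 0.742, 0.005, 0.004]
contact_force: [0.6, -0.2, -0.3]
opening: 1.004
[  3.6  25.7 211.4]
(array([-19.98,  -5.41,   0.36]), np.float64(95.79738768338957))
```

```bash
python3 -m creep '[-20,-5.4,0.4,0, -20,-5.4,0.4,0, -20,-5.4,0.4,0, -20,-5.4,0.4,0, -20,-5.4,0.4,0, -20,-5.4,0.4,0, -20,-5.4,0.4,0, -20,-5.4,0.4,0, -20,-5.4,0.4,0, -20,-5.4,0.4,0, -20,-5.4,0.4,0, -20,-5.4,0.4,0, -20,-5.4,0.4,0, -20,-5.4,0.4,0, -20,-5.4,0.4,0, -20,-5.4,0.4,0, -20,-5.4,0.4,0, -20,-5.4,0.4,0]'; python3 look.py 4
```

```text
time: 8.78
eef_pos: [0.4472, -0.3738, 0.1949]
tcp_rot: [0.67, 0.743, 0.0, -0.0]
contact_force: [-0.6, -0.2, 0.6]
opening: 0.996
8.8833 [ 0.44717166 -0.37426274  0.1952185 ] 0.9985463515142907 [-135.7 -473.4  195.2]
```

View pics/side4.png

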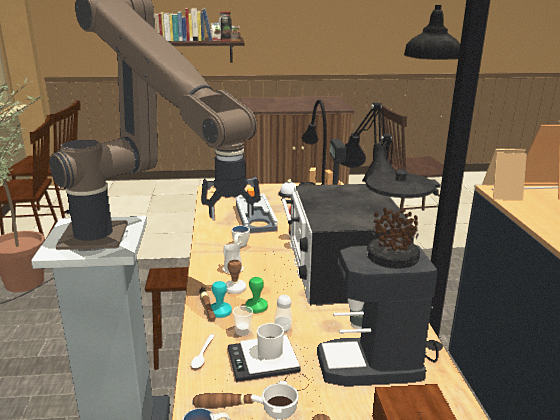

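View pics/top4.png

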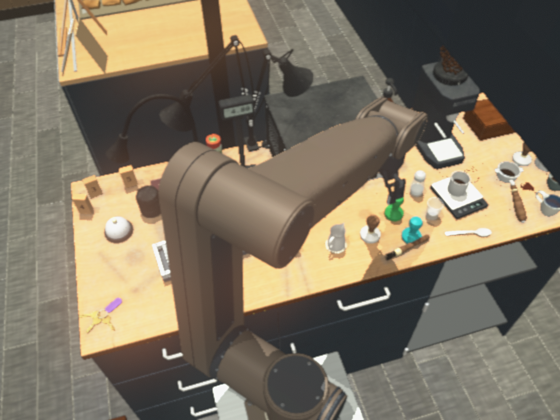

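```bash
python3 -c "
from h import *
print(shift([.450,-.3725,.11]))
for n in ('top','side'): print(proj(n,[.450,-.3725,.11]))"
python3 -m creep '[0,0.1,1,0, 0,0.1,2,0, 0,0.1,3,0, 0,0.1,3.4,0, 0,0.1,3.4,0]'; python3 look.py 5; python3 - <<'E'
from h import *
o=[]
for t,c in(("top",(380,215)),("side",(233,255))):
  i=cv2.imread(f"pics/{t}5.png"); p=ctrl.get_state()["eef_pos"]; print(t,proj(t,p))
  o.append(cv2.resize(i[c[1]-50:c[1]+50,c[0]-35:c[0]+35],None,fx=5.6,fy=5.6,interpolation=cv2.INTER_CUBIC))
cv2.imwrite("pics/t5.png",np.hstack(o))
E
```

```text
(array([0.06, 0.12, 3.41]), np.float64(95.88308561420779))
[[374.79393055 211.67094605]]
[[233.21410159 250.82305989]]
time: 9.3
eef_pos: [0.4478, -0.373, 0.1069]
tcp_rot: [0.67, 0.742, 0.0, -0.003]
contact_force: [0.1, 0.1, -0.2]
opening: 0.999
9.4 [ 0.44957238 -0.37529214  0.11080241] 1.0055301376993044 [-133.4 -474.7  110.8]
top [[375.84038997 211.37440635]]
side [[233.06642819 251.03536543]]
```

View pics/t5.png

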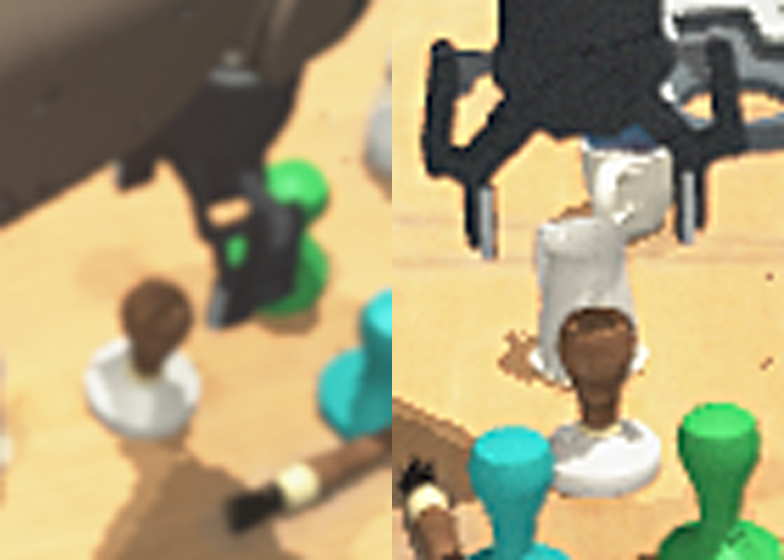

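```bash
python3 -c "
from h import *
print(ray('top',(384.6,219.5),.124)); print(ray('top',(384.6,219.5),.111)); R0=R.from_quat(ctrl.get_state()['tcp_rot']).as_matrix(); p=ctrl.get_state()['eef_pos']
for s in(-1,1):
  for z in(0,-.013): q=p+R0@[0,s*.05,z]; print(s,z,q,proj('top',q),proj('side',q))
print(ray('side',(395/5.6*0+198+(597-392)/5.6,205+325/5.6),.08))
"
```

```text
[ 0.40853698 -0.38117397  0.124     ]
[ 0.41686305 -0.38689653  0.111     ]
-1 0 [ 0.39982879 -0.3803493   0.11077936] [[384.89825466 224.99376147]] [[213.97156899 252.62956892]]
-1 -0.013 [ 0.3998221  -0.38034282  0.12377935] [[385.62235868 222.13346514]] [[213.76589984 248.16000958]]
1 0 [ 0.49931596 -0.37023498  0.11082546] [[367.14249308 198.29629683]] [[251.9258454  249.46081867]]
1 -0.013 [ 0.49930928 -0.37022851  0.12382546] [[367.71034795 195.35912906]] [[251.86280083 245.03487793]]
[ 0.45260312 -0.38450024  0.08      ]
```

```bash
python3 -m creep '[0.1,0.05,0.8,0, 0.1,0.05,1.6,0, 0.1,0.05,2.2,0, 0.1,0.05,2.5,0, 0.1,0.05,2.55,0, 0.1,0.05,2.55,0]' 0 40; python3 -m creep '[0,0,0,0,0,0,0,0,0,0,0,0,0,0,0,0,0,0,0,0,0,0,0,0,0,0,0,0,0,0,0,0]' 255 45; python3 look.py 6; python3 - <<'E'
from h import *
o=[]
for t,c in(("top",(380,215)),("side",(233,255))):
  i=cv2.imread(f"pics/{t}6.png")
  o.append(cv2.resize(i[c[1]-50:c[1]+50,c[0]-35:c[0]+35],None,fx=5.6,fy=5.6,interpolation=cv2.INTER_CUBIC))
cv2.imwrite("pics/t6.png",np.hstack(o))
E
```

```text
time: 9.9
eef_pos: [0.4507, -0.3733, 0.0475]
tcp_rot: [0.671, 0.742, -0.0, 0.001]
contact_force: [-0.2, -1.0, -0.5]
opening: 0.997
time: 10.57
eef_pos: [0.4509, -0.3732, 0.0475]
tcp_rot: [0.671, 0.742, -0.0, 0.001]
contact_force: [0.8, 0.1, 5.6]
opening: 0.422
10.6667 [ 0.45092109 -0.3731974   0.04750119] 0.42451413229054574 [-131.9 -472.8   47.5]
```

View pics/t6.png

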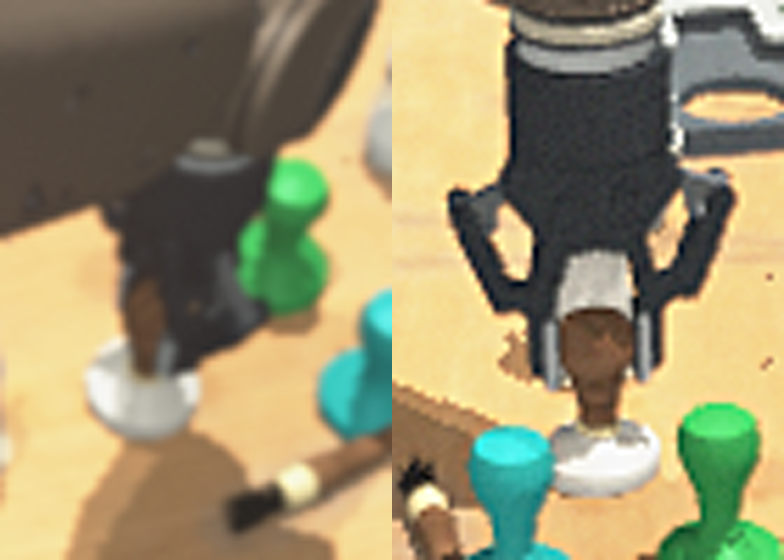

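```bash
python3 -m creep '[0,0,-0.3,0, 0,0,-0.9,0, 0,0,-1.7,0, 0,0,-2.5,0, 0,0,-3.3,0, 0,0,-4.1,0, 0,0,-4.9,0, 0,0,-5.5,0, 0,0,-5.9,0, 0,0,-6,0, 0,0,-6,0, 0,0,-6,0]'; python3 look.py 7; python3 - <<'E'
from h import *
o=[]; p=ctrl.get_state()["eef_pos"]
for t in("top","side"):
  i=cv2.imread(f"pics/{t}7.png");c=proj(t,p-[0,0,.02])[0].astype(int); print(c)
  o.append(cv2.resize(i[c[1]-50:c[1]+50,c[0]-35:c[0]+35],None,fx=5.6,fy=5.6,interpolation=cv2.INTER_CUBIC))
cv2.imwrite("pics/t7.png",np.hstack(o)); print(shift(hw(H,[0,-.085,.2])[0]))
E
```

```text
time: 11.67
eef_pos: [0.4494, -0.3718, 0.1944]
tcp_rot: [0.671, 0.742, 0.0, -0.002]
contact_force: [-0.3, -0.1, -4.4]
opening: 0.425
11.7667 [ 0.44933668 -0.37179309  0.19424435] 0.42138414697535204 [-133.3 -471.2  194.2]
[377 197]
[232 228]
(array([15.47,  5.28, -0.2 ]), np.float64(95.77731470826326))
```

View pics/t7.png

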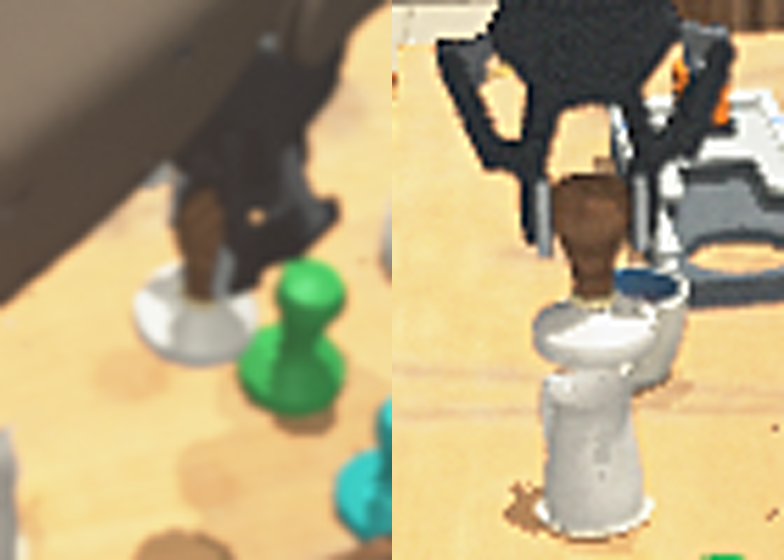

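```bash
python3 - <<'E'
from h import *
print(ray("top",(376.8,203.8),.153),ray("side",(233.6,237.8),.153))
p=ctrl.get_state()["eef_pos"]; t=np.linspace(0,2*np.pi,60)
def outline(n,x,y):
    M=np.zeros((1680,2240),np.uint8)
    P=np.concatenate([np.c_[x+r*np.cos(t),y+r*np.sin(t),0*t+z+.147] for r,z in((.029,0),(.029,.012),(.022,.021))])
    cv2.fillConvexPoly(M,cv2.convexHull(((proj(n,P)+.5)*4).astype(np.int32)),255); return cv2.resize(M,(560,420),interpolation=cv2.INTER_AREA)/255
o=[]
for n in("top","side"):
    c=proj(n,p-[0,0,.02])[0].astype(int); i=cv2.imread(f"pics/{n}7.png"); 
    for d in imaging.silhouettes(n,"tamper")[:4]: print(n,d["p"],d["uv"],d["mask"].sum())
    for q in[(p[0],p[1])]:
        m=(outline(n,*q)>.5).astype(np.uint8); b=cv2.resize(i,None,fx=5,fy=5,interpolation=cv2.INTER_CUBIC); m=cv2.resize(m,None,fx=5,fy=5)
        cs,_=cv2.findContours(m,0,1); cv2.drawContours(b,cs,-1,(0,0,255),1)
    o.append(b[(c[1]-50)*5:(c[1]+50)*5,(c[0]-35)*5:(c[0]+35)*5])
cv2.imwrite("pics/t7b.png",np.hstack(o))
E
```

```text
[ 0.44414676 -0.36961408  0.153     ] [ 0.45187054 -0.38345661  0.153     ]
top 0.93 [411.0, 232.0] 372
top 0.91 [374.4, 200.2] 445
top 0.67 [394.2, 207.7] 423
side 0.7 [219.4, 301.2] 481
side 0.62 [235.5, 228.9] 478
side 0.61 [259.0, 295.8] 487
```

View pics/t7b.png

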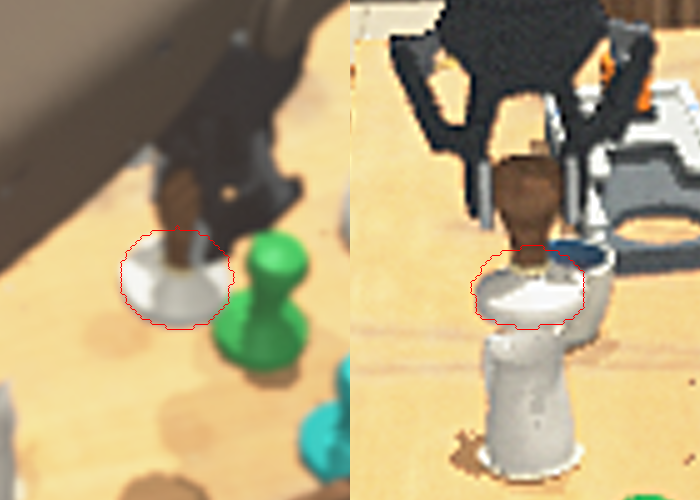

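```bash
python3 -m creep '[0.5,0.2,0,0, 1.4,0.5,0,0, 2.4,0.8,0,0, 3.4,1.2,0,0, 4.4,1.5,0,0, 5.4,1.9,0,0, 6.4,2.2,0,0, 7.4,2.5,0,0, 8.4,2.9,0,0, 9.4,3.2,0,0, 10.4,3.6,0,0, 11.4,3.9,0,0, 12.4,4.2,0,0, 13.4,4.6,0,0, 14.2,4.9,0,0, 14.9,5.1,0,0, 15.3,5.2,0,0, 15.4,5.25,0,0, 15.4,5.25,0,0, 15.4,5.25,0,0]'; python3 -c "
from h import *
print(hol(),shift([.5415,.0255,.11]))"
```

```text
time: 13.53
eef_pos: [0.5417, 0.0232, 0.1962]
tcp_rot: [0.671, 0.742, -0.0, 0.0]
contact_force: [0.6, -0.1, -4.4]
opening: 0.422
[ -0.4 -87.9 196.2] (array([0.09, 0.  , 3.45]), np.float64(95.77927643210693))
```

```bash
python3 -m creep '[0.1,0,1,0, 0.1,0,2,0, 0.1,0,3,0, 0.1,0,3.8,0, 0.1,0,4.2,0, 0.1,0,4.2,0, 0.1,0,4.2,0]'; python3 look.py 8; python3 - <<'E'
from h import *
p=ctrl.get_state()["eef_pos"]; t=np.linspace(0,2*np.pi,60)
o=[]
for n in("top","side"):
    c=proj(n,p-[0,0,.01])[0].astype(int); i=cv2.imread(f"pics/{n}8.png"); b=cv2.resize(i,None,fx=8,fy=8,interpolation=cv2.INTER_CUBIC)
    for (x,y,z,r,col) in((.5415,.0255,.018,.034,(0,0,255)),(p[0],p[1],p[2]-.0475,.029,(255,0,255))):
        P=np.c_[x+r*np.cos(t),y+r*np.sin(t),0*t+z]; cv2.polylines(b,[((proj(n,P)+.5)*8).astype(np.int32)],True,col,1)
    o.append(b[(c[1]-35)*8:(c[1]+35)*8,(c[0]-24)*8:(c[0]+24)*8])
cv2.imwrite("pics/t8.png",np.hstack(o)); print(c)
E
```

```text
time: 14.12
eef_pos: [0.5418, 0.0254, 0.0915]
tcp_rot: [0.671, 0.742, -0.0, -0.0]
contact_force: [-0.6, -0.5, -4.0]
opening: 0.42
14.2167 [0.54320062 0.02555245 0.09326908] 0.41977440436497354 [  1.3 -85.7  93.3]
[258 203]
```

View pics/t8.png

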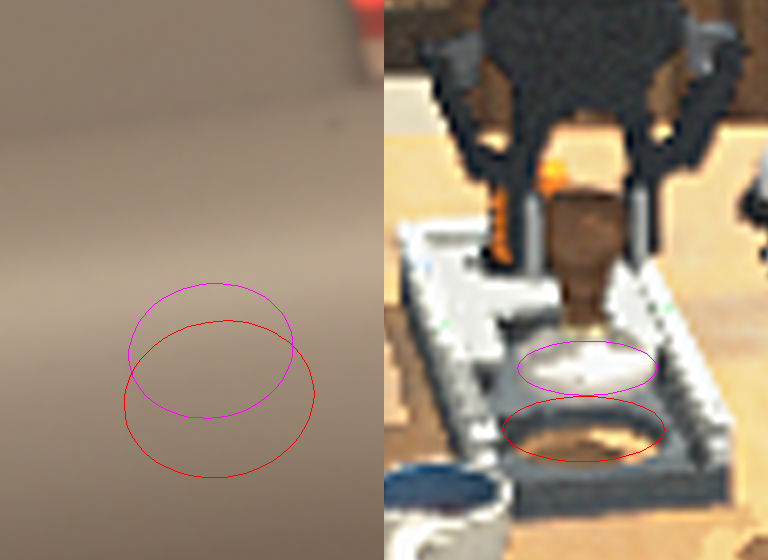

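```bash
python3 - <<'E'
from h import *
t=np.linspace(0,2*np.pi,80)
o=[]
for k,cand in enumerate([None,(.5415,.0255),(.5415,.0215)]):
    i=cv2.imread("pics/side3.png"); f=12; b=cv2.resize(i[215:240,242:274],None,fx=f,fy=f,interpolation=cv2.INTER_CUBIC)
    if cand:
      for z,r in((.018,.034),(.006,.034)):
        P=np.c_[cand[0]+r*np.cos(t),cand[1]+r*np.sin(t),0*t+z]; cv2.polylines(b,[((proj("side",P)+.5-[242,215])*f).astype(np.int32)],True,(0,0,255) if z>.01 else (255,0,0),1)
    o.append(b)
o.append(0*b)
cv2.imwrite("pics/p3.png",np.vstack([np.hstack(o[:2]),np.hstack(o[2:])]))
E
```

```text
(no output)
```

View pics/p3.png

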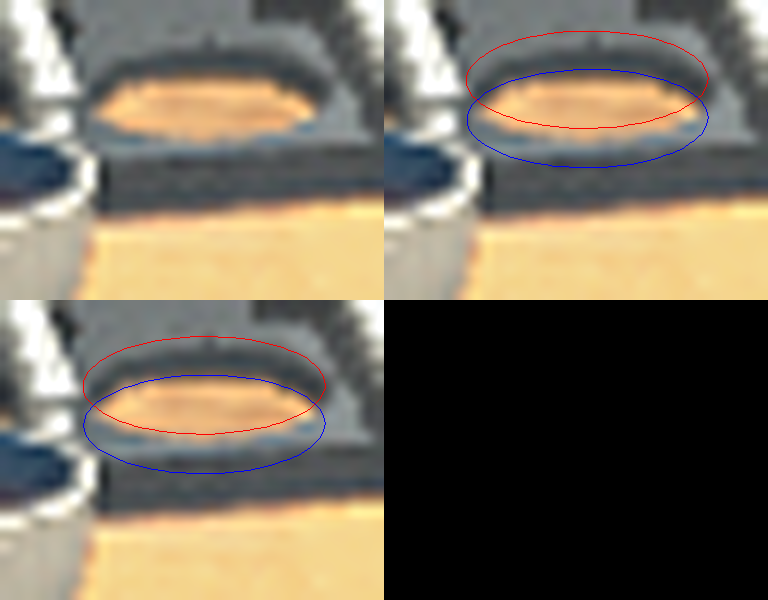

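```bash
python3 - <<'E'
from h import *
p=np.array([.542,.0254,.092]);t=np.linspace(0,2*np.pi,80); f=12
o=[]
i=cv2.imread("pics/side8.png"); b=cv2.resize(i[203:236,242:274],None,fx=f,fy=f,interpolation=cv2.INTER_CUBIC); o.append(b.copy())
for z,r,c,q in((.0445,.029,(255,0,255),p[:2]),(.0565,.029,(255,0,255),p[:2]),(.018,.034,(0,0,255),(.5415,.0195))):
    P=np.c_[q[0]+r*np.cos(t),q[1]+r*np.sin(t),0*t+z]; cv2.polylines(b,[((proj("side",P)+.5-[242,203])*f).astype(np.int32)],True,c,1)
o.append(b); cv2.imwrite("pics/p8.png",np.hstack(o))
E
```

```text
(no output)
```

View pics/p8.png

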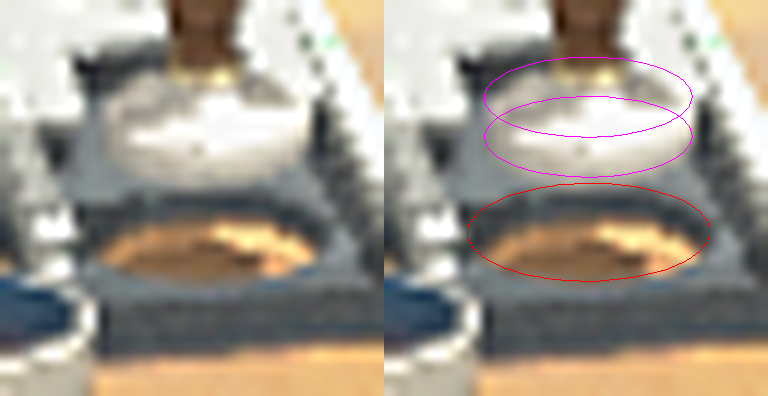

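```bash
python3 -m creep '[0.04,-0.05,0.2,0, 0.04,-0.05,0.5,0, 0.04,-0.05,0.8,0, 0.04,-0.05,0.95,0, 0.04,-0.05,0.95,0]'; python3 -m creep '[0,0,0.06,0, 0,0,0.12,0, 0,0,0.18,0,0,0,0.18,0]';  python3 look.py 9; python3 - <<'E'
from h import *
i=cv2.imread("pics/side9.png"); cv2.imwrite("pics/p9.png",cv2.resize(i[180:245,225:290],None,fx=9,fy=9,interpolation=cv2.INTER_CUBIC))
E
```

```text
time: 14.63
eef_pos: [0.539, 0.0272, 0.0659]
tcp_rot: [0.67, 0.742, -0.001, -0.001]
contact_force: [-1.6, 0.1, -4.6]
opening: 0.427
time: 14.97
eef_pos: [0.5403, 0.027, 0.0629]
tcp_rot: [0.671, 0.742, -0.0, -0.0]
contact_force: [0.2, 0.5, -4.8]
opening: 0.421
15.0667 [0.54041669 0.02702564 0.06317654] 0.4223918142587904 [ -1.3 -84.   63.2]
```

View pics/p9.png

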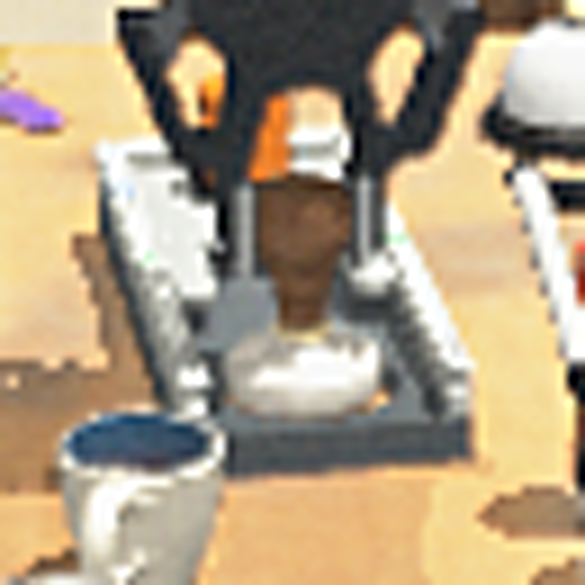

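```bash
python3 -m creep '[0,0.03,0.06,0, 0,0.03,0.12,0, 0,0.03,0.12,0]'|grep -E "eef|force"; for i in 1 2 ; do python3 -m creep '[0,0,0.05,0, 0,0,0.1,0,0,0,0.1,0]'|grep -E "eef|force"; done
```

```text
eef_pos: [0.5409, 0.0271, 0.0598]
contact_force: [0.3, -0.2, -4.3]
eef_pos: [0.5408, 0.0271, 0.0572]
contact_force: [0.7, 0.2, -5.0]
eef_pos: [0.5409, 0.0271, 0.0548]
contact_force: [-1.6, 0.2, -4.0]
```

```bash
for i in 1 2 ; do python3 -m creep '[0,0,0.03,0, 0,0,0.05,0,0,0,0.05,0]'|grep -E "eef|force"; done
```

```text
eef_pos: [0.5411, 0.0271, 0.0538]
contact_force: [-0.4, 0.0, -3.6]
eef_pos: [0.5415, 0.0271, 0.0535]
contact_force: [-1.1, -0.0, 2.5]
```

It's seated on the floor at the predicted height (TCP z 0.0535). I'll release and lift.

```bash
python3 -m creep '[0,0,0,0,0,0,0,0,0,0,0,0,0,0,0,0,0,0,0,0,0,0,0,0,0,0,0,0]' 40 20; python3 -m creep '[0,0,-0.4,0,0,0,-1,0,0,0,-2,0,0,0,-3,0,0,0,-4,0,0,0,-5,0,0,0,-5.6,0,0,0,-6,0,0,0,-6,0]';  python3 look.py 10; python3 - <<'E'
from h import *
i=cv2.imread("pics/side10.png"); cv2.imwrite("pics/p10.png",cv2.resize(i[180:245,225:290],None,fx=9,fy=9,interpolation=cv2.INTER_CUBIC))
t=hw(H,[0,.115,.21])[0]; print(shift(t))
E
```

```text
time: 16.9
eef_pos: [0.5411, 0.0271, 0.0526]
tcp_rot: [0.671, 0.742, 0.0, 0.0]
contact_force: [0.3, -0.5, 0.5]
opening: 0.844
time: 17.65
eef_pos: [0.5426, 0.0269, 0.206]
tcp_rot: [0.671, 0.742, 0.002, 0.002]
contact_force: [0.3, -0.1, 0.3]
opening: 0.845
17.75 [0.54077427 0.02713701 0.20230897] 0.8436546384231897 [ -0.9 -83.9 202.3]
(array([ 7.96,  0.01, -0.31]), np.float64(95.78207238590709))
```

View pics/p10.png

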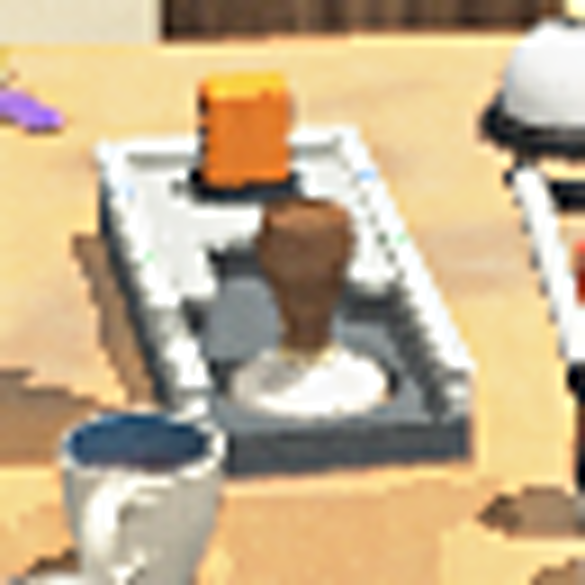

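The tamper is seated and upright and the slide is open, with the grip level with the blue dots. Next I'll shut the fingers and go behind the grip.

```bash
python3 -m creep '[1.2,0,-0.2,0, 2.6,0,-0.2,0, 4,0,-0.2,0, 5.4,0,-0.2,0, 6.8,0,-0.2,0, 7.7,0,-0.2,0, 8,0,-0.2,0, 8,0,-0.2,0, 8,0,-0.2,0]' 255 40; python3 -c "
from h import *
print(hol(), shift(hw(H,[0,.115,.055])[0]))"
```

```text
time: 18.5
eef_pos: [0.5203, 0.2256, 0.2061]
tcp_rot: [0.67, 0.742, -0.001, -0.0]
contact_force: [-0.1, 0.4, 0.5]
opening: -0.001
[ -0.7 115.6 206.1] (array([-0.02,  0.04,  6.04]), np.float64(95.81916569729975))
```

```bash
python3 -m creep '[0,0,1.4,0, 0,0,2.8,0, 0,0,4,0, 0,0,5,0, 0,0,5.7,0, 0,0,6,0, 0,0,6,0, 0,0,6,0]'; python3 look.py 11
```

```text
time: 19.17
eef_pos: [0.5215, 0.2252, 0.0579]
tcp_rot: [0.671, 0.741, 0.0, 0.0]
contact_force: [-0.2, 0.4, -0.3]
opening: -0.0
19.2667 [0.52243321 0.22587733 0.05938863] 0.0025894097871470897 [  1.4 115.7  59.4]
```

View pics/z11.png

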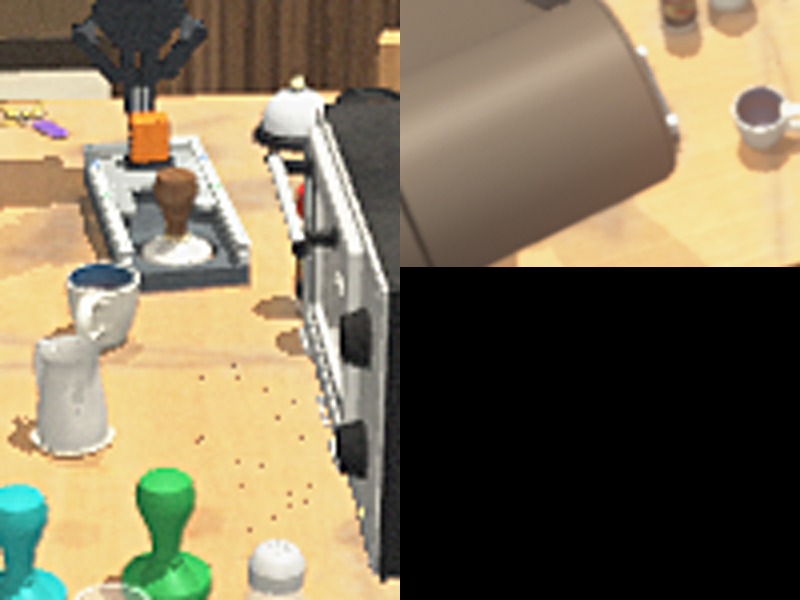

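```bash
python3 -m creep '[-0.2,0.05,0,0, -0.4,0.05,0,0, -0.6,0.05,0,0, -0.8,0.05,0,0, -1,0.05,0,0, -1.2,0.05,0,0, -1.4,0.05,0,0, -1.6,0.05,0,0, -1.8,0.05,0,0, -2,0.05,0,0, -2.2,0.05,0,0, -2.4,0.05,0,0, -2.6,0.05,0,0, -2.8,0.05,0,0, -3,0.05,0,0, -3.2,0.05,0,0, -3.4,0.05,0,0, -3.5,0.05,0,0, -3.6,0.05,0,0, -3.6,0.05,0,0]'; python3 look.py 12
```

```text
time: 20.93
eef_pos: [0.5312, 0.1359, 0.0574]
tcp_rot: [0.671, 0.742, -0.0, 0.0]
contact_force: [-0.2, -0.7, 0.7]
opening: 0.003
21.0333 [0.53067671 0.13606838 0.05700531] 0.002013936578308898 [ 0.3 25.5 57. ]
```

View pics/z12.png

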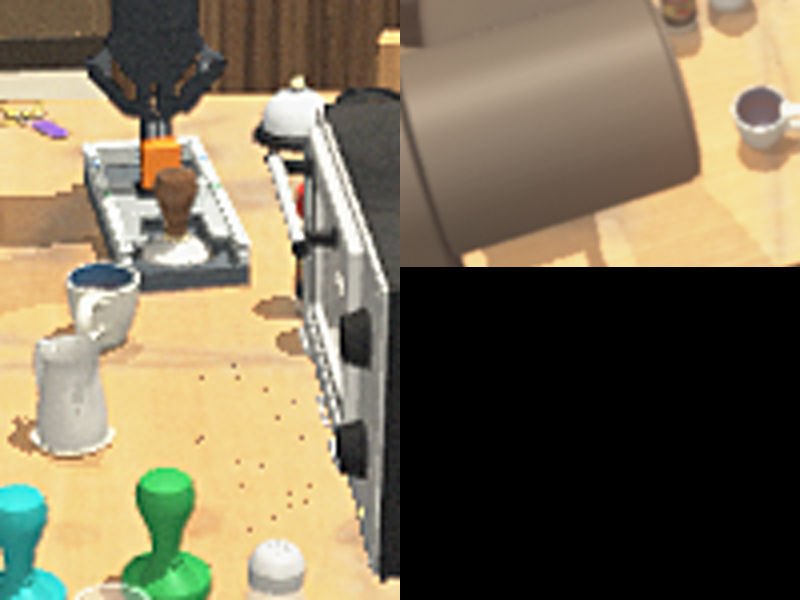

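```bash
python3 -m creep '[-0.1,0,0,0,-0.2,0,0,0,-0.25,0,0,0,-0.25,0,0,0]'|grep -E "eef|force"; for i in 1 2 3; do python3 -m creep '[-0.05,0,0,0,-0.1,0,0,0,-0.1,0,0,0]'|grep -E "eef|force"; done
```

```text
eef_pos: [0.5312, 0.1303, 0.057]
contact_force: [-1.1, 1.3, -2.2]
eef_pos: [0.5316, 0.1278, 0.0571]
contact_force: [-1.1, 2.3, -1.3]
eef_pos: [0.5318, 0.1268, 0.0573]
contact_force: [-1.5, 7.8, -2.3]
eef_pos: [0.5318, 0.1267, 0.0574]
contact_force: [-1.6, 15.5, -1.6]
```

```bash
python3 -m creep '[-0.1,0,0,0,-0.15,0,0,0,-0.15,0,0,0,-0.15,0,0,0]'|grep -E "eef|force"; python3 -m creep '[0.3,0,0,0,0.6,0,0,0,1,0,0,0,1.2,0,-0.6,0,1.2,0,-2,0,1.2,0,-3.5,0,1.2,0,-5,0,1.2,0,-6,0,1.2,0,-6,0,1.2,0,-6,0]'; python3 look.py 13; python3 - <<'E'
from h import *
i=cv2.imread("pics/side13.png"); cv2.imwrite("pics/p13.png",cv2.resize(i[180:245,225:290],None,fx=9,fy=9,interpolation=cv2.INTER_CUBIC))
E
```

```text
eef_pos: [0.5318, 0.1266, 0.0575]
contact_force: [-2.2, 28.2, -1.3]
time: 23.28
eef_pos: [0.5316, 0.1488, 0.2104]
tcp_rot: [0.671, 0.742, 0.002, 0.002]
contact_force: [0.1, -0.5, -0.6]
opening: 0.003
23.3833 [0.52941389 0.14873847 0.20649861] -0.0025896170575998518 [  0.4  38.2 206.5]
```

View pics/p13.png

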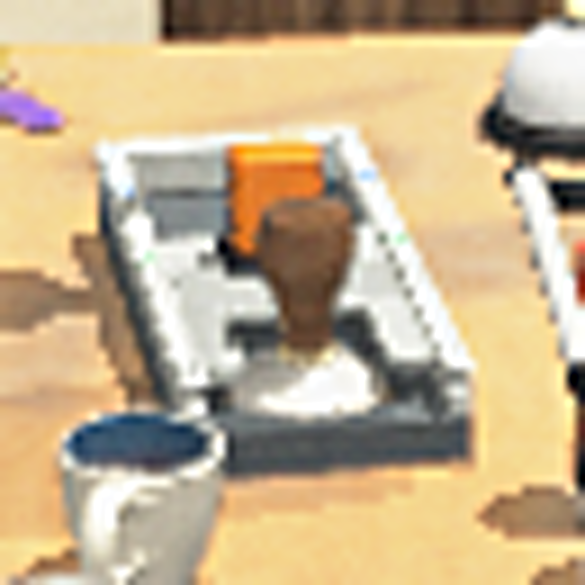

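View pics/top13.png

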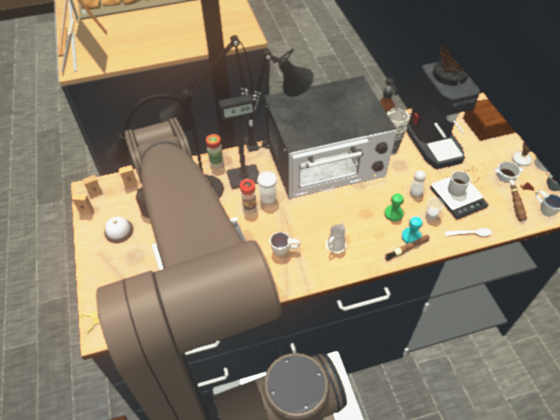

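```bash
python3 - <<'E'
from h import *
f=9;i=cv2.imread("pics/side13.png");o=[]
for y in(-.007,.0):
    b=cv2.resize(i[180:245,225:270],None,fx=f,fy=f,interpolation=cv2.INTER_CUBIC)
    h=np.array([.535,.104,.1])  # side-camera-biased pose
    C=[(a*.017,y+c*.011,z) for a in(-1,1) for c in(-1,1) for z in(.041,.0825)]
    cv2.polylines(b,[((cv2.convexHull(proj("side",hw(h,C)).astype(np.float32))[:,0]+.5-[225,180])*f).astype(np.int32)],True,(255,0,0),1)
    for s in(-1,1):
        for yy in(.068,-.007): q=((proj("side",hw(h,[s*.0487,yy,.039]))[0]+.5-[225,180])*f).astype(int); cv2.circle(b,(int(q[0]),int(q[1])),3,(0,0,255),1)
    o.append(b[:,:395])
cv2.imwrite("pics/g13.png",np.hstack(o))
E
```

```text
(no output)
```

View pics/g13.png

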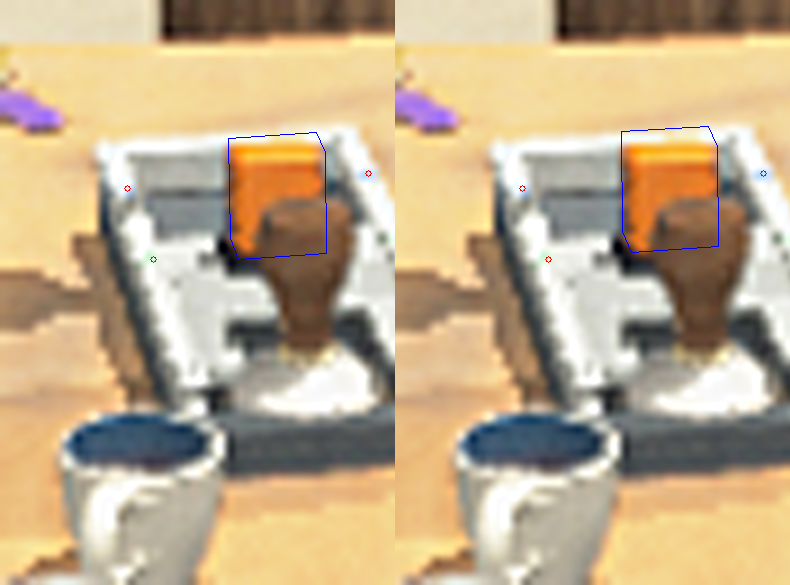

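The overlay puts the grip at the home position (holder y = -7 mm), level with the green dots, and the tamper stands upright under the fork. I'm handing the job in.

```bash
python3 -c "
from plant import ctrl; print(ctrl.sign_off(), ctrl.get_state()['time'])"
```

```text
the job is handed in; nothing more can be done
the job is handed in; nothing more can be done
```

The tamper is stowed. I pulled the slide to its open stop, set the brown-handled tamper upright in the pocket, pushed the slide home and handed the job in at about 23.4 s on the robot's clock.

- **Open stop:** the tool stopped moving while the pushing force rose to about 29 N. The next picture showed the grip level with the blue dots.
- **Tamper:** it touched the pocket floor at the predicted height (TCP 53.5 mm) with only a few newtons, and still stood upright after release.
- **Home stop:** the tool again stopped moving, with the force at about 28 N. The two stop positions give the full 75 mm of travel, and in the last side picture the grip overlay fits home better than 7 mm short of it.
- **Bystanders:** the cup and pitcher look unmoved in the pictures, which I judged by eye. At hand-in the gripper was clear at about 0.21 m, touching nothing.

**Disagreements:** the two cameras differed by about 1 cm along y. I went with the top camera, which agreed with the contact positions. In the last pictures the grip is partly hidden behind the tamper handle in the side view, and the arm covers the holder in the top view. That leaves the force and travel readings as the main evidence that the slide is fully home.

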